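Dress the watch display from the stock tray

TASK

Move the four watches, on their holders, from the black stock tray to the display board: each watch goes into the seat behind the ticket of its own colour, standing upright, flat in the well and square to it. Set each one down gently rather than dropping it, and leave the mirror and the necklace bust where they stand.

Things in the scene. Friction and masses are not known exactly. Their poses are not given: they have to be found in the camera images.
- watch_red: loose red watch (red dial, strap) fixed round a cream holder, 54 mm high, 0.1-0.2 kg. Origin: centre of its underside, z up. 65 mm along x (strap), 45 along y; foot 50 x 45. Grip from above on the flat ends, y = +-22.5, tips 10 mm above the underside. Starts in black tray (355 x 125, rim 20 high, floor 6 above table, 4 mm ridges), in a row along y: 35 mm clear between watches, 30 to rim
- watch_blue: loose blue watch (blue dial, strap) fixed round a cream holder, 54 mm high, 0.1-0.2 kg. Origin: centre of its underside, z up. 65 mm along x (strap), 45 along y; foot 50 x 45. Grip from above on the flat ends, y = +-22.5, tips 10 mm above the underside. Starts in black tray (355 x 125, rim 20 high, floor 6 above table, 4 mm ridges), in a row along y: 35 mm clear between watches, 30 to rim
- watch_green: loose green watch (green dial, strap) fixed round a cream holder, 54 mm high, 0.1-0.2 kg. Origin: centre of its underside, z up. 65 mm along x (strap), 45 along y; foot 50 x 45. Grip from above on the flat ends, y = +-22.5, tips 10 mm above the underside. Starts in black tray (355 x 125, rim 20 high, floor 6 above table, 4 mm ridges), in a row along y: 35 mm clear between watches, 30 to rim
- watch_yellow: loose yellow watch (yellow dial, strap) fixed round a cream holder, 54 mm high, 0.1-0.2 kg. Origin: centre of its underside, z up. 65 mm along x (strap), 45 along y; foot 50 x 45. Grip from above on the flat ends, y = +-22.5, tips 10 mm above the underside. Starts in black tray (355 x 125, rim 20 high, floor 6 above table, 4 mm ridges), in a row along y: 35 mm clear between watches, 30 to rim
- place_red: fixed black seat, 76 x 70 mm, with a sloping red ticket (60 x 26, top 22 above origin) on its +x side. Origin: centre of its underside and of its well, z up. Well floor 8 mm above origin, inside 68 (x) x 62 (y), rim 5 above floor. Watch is square in it with y axes parallel. The 4 seats, in varying order, form a row along y, 80 mm apart, on a white board 355 x 160, 10 thick
- place_blue: fixed black seat, 76 x 70 mm, with a sloping blue ticket (60 x 26, top 22 above origin) on its +x side. Origin: centre of its underside and of its well, z up. Well floor 8 mm above origin, inside 68 (x) x 62 (y), rim 5 above floor. Watch is square in it with y axes parallel. The 4 seats, in varying order, form a row along y, 80 mm apart, on a white board 355 x 160, 10 thick
- place_green: fixed black seat, 76 x 70 mm, with a sloping green ticket (60 x 26, top 22 above origin) on its +x side. Origin: centre of its underside and of its well, z up. Well floor 8 mm above origin, inside 68 (x) x 62 (y), rim 5 above floor. Watch is square in it with y axes parallel. The 4 seats, in varying order, form a row along y, 80 mm apart, on a white board 355 x 160, 10 thick
- place_yellow: fixed black seat, 76 x 70 mm, with a sloping yellow ticket (60 x 26, top 22 above origin) on its +x side. Origin: centre of its underside and of its well, z up. Well floor 8 mm above origin, inside 68 (x) x 62 (y), rim 5 above floor. Watch is square in it with y axes parallel. The 4 seats, in varying order, form a row along y, 80 mm apart, on a white board 355 x 160, 10 thick
- mirror: loose round counter mirror on a stand, 200 mm high, base 104 mm across, disc 116 mm across; origin at the centre of its underside. To be left alone
- bust: loose black necklace bust, 195 mm high, 112 mm across, with a silver necklace; origin at the centre of its underside. To be left alone

How it is judged:
At the end, for the whole second after the job is handed in: Every watch is released and at rest in the seat with the ticket of its own colour: within 13 mm of the seat's centre, flat on the well's floor (not on its rim; within 2.5 mm in height), upright within 0.1 rad and square to the seat within 0.26 rad (15 degrees) (horizontal distance between watch_red and place_red below 0.013 m and z of watch_red in the frame of place_red between 0.005 and 0.0105 m and angle between each of watch_red, watch_blue, watch_green, watch_yellow's own z axis and vertical below 0.1 rad and angle between the y axis of watch_red and the y axis of place_red, either way round below 0.26 rad and linear speed of each of watch_red, watch_blue, watch_green, watch_yellow below 0.02 m/s and angular speed of each of watch_red, watch_blue, watch_green, watch_yellow below 0.2 rad/s and horizontal distance between watch_blue and place_blue below 0.013 m and z of watch_blue in the frame of place_blue between 0.005 and 0.0105 m and angle between the y axis of watch_blue and the y axis of place_blue, either way round below 0.26 rad and horizontal distance between watch_green and place_green below 0.013 m and z of watch_green in the frame of place_green between 0.005 and 0.0105 m and angle between the y axis of watch_green and the y axis of place_green, either way round below 0.26 rad and horizontal distance between watch_yellow and place_yellow below 0.013 m and z of watch_yellow in the frame of place_yellow between 0.005 and 0.0105 m and angle between the y axis of watch_yellow and the y axis of place_yellow, either way round below 0.26 rad); the robot touches nothing.
It fails at once if the mirror or the bust is knocked or shifted by more than 20 mm (distance of any of mirror, bust from where it was at the start of the episode above 0.02 m).
It fails at once if a watch is dropped from more than about 12 mm or knocked about (moving faster than 0.5 m/s while no finger touches it) ((linear speed of watch_red above 0.5 m/s and not (contact force between watch_red and the fingers above 0.05 N)) or (linear speed of watch_blue above 0.5 m/s and not (contact force between watch_blue and the fingers above 0.05 N)) or (linear speed of watch_green above 0.5 m/s and not (contact force between watch_green and the fingers above 0.05 N)) or (linear speed of watch_yellow above 0.5 m/s and not (contact force between watch_yellow and the fingers above 0.05 N))).
It also fails if it takes over 134 s, if anything falls off the work surface, if the arm or the gripper's body presses on something with over 40 N, if the wrist force passes 120 N, or if a joint passes its speed limit or range.

ROBOT

A 7-joint arm with a two-finger parallel gripper is mounted at the origin on the work surface. World frame = base frame: x ahead of the robot, y to its left, z up, the work surface at z = 0. Lengths are in m, angles in rad, forces in N, time in s.
With the tool pointing down it reaches from about 0.4 to 0.85 m from the base axis. Payload 4.5 kg.
Tool frame: the origin (TCP) lies on the centre line of the jaws, within the pads' length; the fingertips stand 8 mm ahead of it and the grasp point (between the pads) lies 11 mm behind it (manip.tip_extent is the distance from the TCP to the fingertips, in m); z points along the fingers, y is the line along which they close (so a half turn about z gives the same grasp; the last joint's range is limited). The gripper opens to 88 mm and grips with 3 to 60 N. Pads are 18 mm wide; open, the fingers measure 123 mm over their backs; the gripper's body (75 mm by 187 mm) begins 45 mm behind the grasp point.
Start: joints at [1.374, 0.689, -0.195, 1.565, 0.157, 0.902, -0.215], TCP at [0.143, -0.608, 0.247] pointing down, gripper open.
Joint ranges: [-3.01, 3.01], [-0.46, 2.08], [-1.47, 1.51], [0.13, 2.56], [-1, 4.14], [0.04, 2.09], [-2.66, 2.66]. Speed limits (rad/s): [2.57, 2.57, 3.14, 3.14, 3.14, 3.14, 3.14].

INTERFACE

Orientations are given as a unit quaternion [x, y, z, w].
In Python, from cell import manip gives the robot as it stands. Calls block until the motion is done:
- manip.move_ptp(position, orientation): joint-space move of the TCP to a pose.
- manip.move_l(position, orientation=None, feed=0.15): straight line of the TCP; orientation=None keeps the orientation; feed is the mean speed in m/s.
- manip.set_joints(angles): joint-space move.
- manip.open() and manip.clamp(): open the fingers fully, or close them until they stop; the grip force is fixed at half the most.
- manip.sleep(seconds).
- manip.solve_ik(position, orientation): joint angles nearest the present ones, or None.
- manip.read_camera(name): name is "scene" or "top"; returns the picture (420x560x3 uint8, red, green, blue); there is no depth.
- manip.camera_params(name): a dict with "intrinsics" (3x3 intrinsics, pixels), "dist_coeffs" ([k1, k2, p1, p2, k3] as OpenCV has them; the pictures are not rectified), "R" (3x3) and "t" (3): a world point X has camera coordinates R X + t. Camera axes: x right, y down, z forward; pixel columns grow to the right and rows downward; lengths in m; the calibration is good to about 2 mm. A picture is of the moment at which its call begins. camera_params takes no time and is no camera call.
A pose or a line that the arm cannot do raises manip.IKError and nothing moves.
- manip.hand_in(): hands the job in; it is judged then, once.
Trained networks look in the newest picture that a camera, given by its name, has taken for a name from the list of things; names that differ only in an ending like _2 or _b are one class to them, and where a whole thing is asked for, a point or a joint stands for the part that bears it (a point fixed in the world has none). Each returns a list of dicts, best first, with "conf" (0 to 1); they miss things now and then, are a little off and sometimes report something else, mostly with a low value. They report only what shows in the picture. A call takes as long as a camera call.
- manip.look_for(camera, target): "pixel" ([column, row] in pixels, amid what is visible of it).
- manip.outline_of(camera, target): "mask" (420x560 bool, what is visible of it) and "pixel" ([column, row] in pixels, amid what is visible of it).
- manip.place_of(camera, target): "pixel" ([column, row] in pixels: a listed point, or the origin of a listed thing).
Readings, each from a call of its own:
- manip.current_time(): time.
- manip.current_joint_pos(): joint angles.
- manip.current_qvel(): joint speeds.
- manip.current_tau(): joint torques, N m.
- manip.current_position(): TCP position.
- manip.current_tcp_rot(): TCP orientation.
- manip.current_wrist_force(): force on the tool from outside, world axes, zero at the start.
- manip.current_ft_torque(): the same for the moment, N m.
- manip.current_opening(): opening from 0.0 (shut) to 1.0 (fully open).
- manip.current_finger_force(): force on a finger pad.
Only numpy, scipy, OpenCV 4.12 (cv2) and the standard library are available. Lean on these libraries where they do the work, as an engineer would, in place of code of your own. Each camera call takes 0.05 s, during which the arm holds its last target. There are 200 camera calls.

## Working session

There is one attempt and no reset: what is moved stays moved. The work goes in short steps, each a Python script; the robot and the scene stay as the last script left them, time stands still between calls to the robot, and variables do not carry over. Pictures are saved under pics/ and viewed, at most 14 in all, crops included, and the job is handed in when it is done.

```bash
mkdir -p pics; python3 - <<'E'
from cell import manip
import cv2,numpy as np
for c in("scene","top"):
    im=manip.read_camera(c);cv2.imwrite(f"pics/{c}0.png",im[:,:,::-1])
    p=manip.camera_params(c);print(c,np.round(p["intrinsics"],1).tolist(),p["dist_coeffs"],(-np.array(p["R"]).T@p["t"]).round(3))
    for k in("watch_","place_"):
        for q in("red","blue","green","yellow"):
            r=manip.place_of(c,k+q);print(k+q,[(np.round(d["pixel"],1).tolist(),round(d["conf"],2)) for d in r[:3]])
    for q in("mirror","bust"):
        r=manip.place_of(c,q);print(q,[(np.round(d["pixel"],1).tolist(),round(d["conf"],2)) for d in r[:3]])
print(manip.current_tcp_rot(),manip.tip_extent)
E
```

```text
scene [[388.0, 0.0, 279.3], [0.0, 388.0, 204.6], [0.0, 0.0, 1.0]] [-0.08458681  0.          0.          0.          0.        ] [ 1.132 -0.377  0.581]
watch_red [([106.0, 239.8], 0.84)]
watch_blue [([180.5, 218.4], 0.94)]
watch_green [([144.6, 231.5], 0.78), ([183.6, 219.0], 0.64)]
watch_yellow [([214.6, 208.0], 0.75)]
place_red [([371.5, 143.7], 0.93)]
place_blue [([351.5, 150.0], 0.73), ([146.0, 230.3], 0.26)]
place_green []
place_yellow [([305.2, 175.1], 0.63)]
mirror [([353.6, 239.1], 0.77), ([181.3, 218.0], 0.44)]
bust [([280.8, 279.5], 0.62)]
top [[443.1, 0.0, 276.7], [0.0, 443.1, 213.6], [0.0, 0.0, 1.0]] [-0.1241007  0.         0.         0.         0.       ] [0.362 0.02  1.245]
watch_red [([394.1, 269.2], 0.84)]
watch_blue [([336.3, 255.9], 0.87), ([228.5, 233.7], 0.32)]
watch_green [([362.9, 264.2], 0.92)]
watch_yellow [([311.3, 248.1], 0.89)]
place_red [([142.4, 235.4], 0.77), ([309.4, 169.2], 0.73)]
place_blue [([169.7, 236.0], 0.69)]
place_green [([200.1, 235.0], 0.87)]
place_yellow [([228.0, 232.9], 0.59)]
mirror [([251.1, 164.3], 0.67)]
bust [([308.7, 168.0], 0.74), ([245.4, 162.0], 0.33)]
[9.93346388e-01 1.15164893e-01 2.18492756e-05 3.29275237e-05] 0.008
```

View pics/scene0.png

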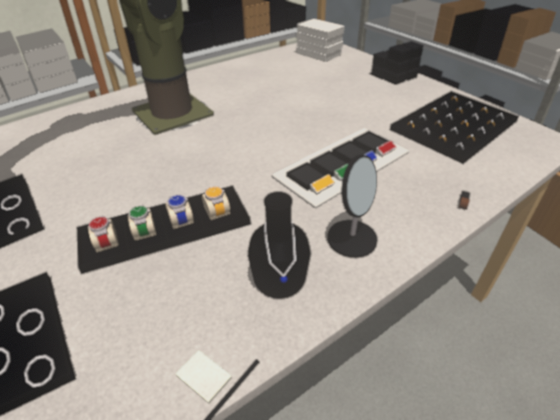

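View pics/top0.png

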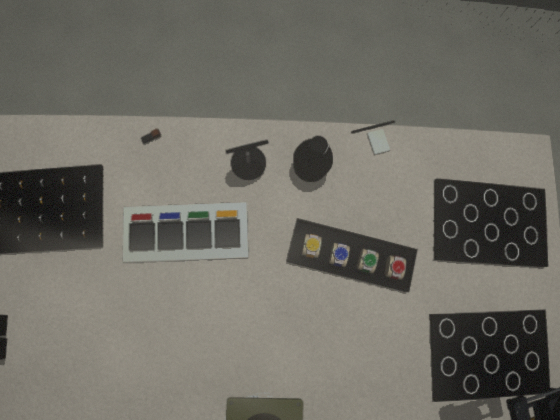

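The top view has +x up and +y left. The board is at (185,232), with seats red, blue, green and yellow from left to right. The tray is at (352,255), turned about 14°, with watches yellow, blue, green and red from left to right. The bust is at (312,160) and the mirror at (247,162), both beyond the work area in +x.

```bash
cat > h.py <<'E'
from cell import manip
import cv2,numpy as np
def ray(c,px):
    p=manip.camera_params(c);K=np.array(p["intrinsics"]);R=np.array(p["R"]);t=np.array(p["t"])
    u=cv2.undistortPoints(np.array(px,float).reshape(-1,1,2),K,np.array(p["dist_coeffs"])).reshape(-1,2)
    return -R.T@t,np.c_[u,np.ones(len(u))]@R
def plane(c,px,z):
    o,d=ray(c,px);return (o+d*((z-o[2])/d[:,2])[:,None])[:,:2]
def tri(a,b):
    oa,da=ray("top",[a]);ob,db=ray("scene",[b]);da=da[0];db=db[0]
    s=np.linalg.lstsq(np.c_[da,-db],ob-oa,rcond=None)[0]
    return (oa+s[0]*da+ob+s[1]*db)/2,np.linalg.norm(oa+s[0]*da-ob-s[1]*db)
HUE={"red":(172,8),"blue":(105,130),"green":(50,90),"yellow":(14,32)}
def colmask(im,q,s=90):
    h=cv2.cvtColor(im,cv2.COLOR_RGB2HSV);a,b=HUE[q];H=h[...,0]
    m=((H>=a)&(H<=b)) if a<b else ((H>=a)|(H<=b))
    return (m&(h[...,1]>s)&(h[...,2]>50)).astype(np.uint8)
def blobs(m,roi,n=1,mina=6):
    x0,y0,x1,y1=roi;k=np.zeros_like(m);k[y0:y1,x0:x1]=m[y0:y1,x0:x1]
    _,_,st,ce=cv2.connectedComponentsWithStats(k)
    return [(ce[i].round(2),int(st[i,4])) for i in sorted(range(1,len(st)),key=lambda i:-st[i,4])[:n] if st[i,4]>=mina]
def rect(m,roi,z,c="top"):
    x0,y0,x1,y1=roi;k=np.zeros_like(m);k[y0:y1,x0:x1]=m[y0:y1,x0:x1]
    cs,_=cv2.findContours(k,cv2.RETR_EXTERNAL,cv2.CHAIN_APPROX_NONE);cn=max(cs,key=cv2.contourArea)
    w=plane(c,cn.reshape(-1,2),z);(ce,sz,an)=cv2.minAreaRect(w.astype(np.float32)*1000)
    return np.round(ce,1),np.round(sz,1),round(an,2)
E
python3 - <<'E'
from h import *
T=cv2.imread("pics/top0.png")[:,:,::-1];S=cv2.imread("pics/scene0.png")[:,:,::-1]
g=T.max(2)
print("board",rect((g>165).astype(np.uint8),(115,195,255,270),.010))
print("tray",rect((g<75).astype(np.uint8),(275,212,425,298),.02))
for q in HUE:
    a=blobs(colmask(T,q),(285,215,420,295));b=blobs(colmask(S,q),(80,180,240,260))
    X,e=tri(a[0][0],b[0][0]);print(q,a,b,X.round(4),round(e,4),plane("top",[a[0][0]],.05).round(4))
    tk=blobs(colmask(T,q),(120,200,250,225));print("  ticket",tk,plane("top",[tk[0][0]],.025).round(4))
for q,p in dict(red=(142,235),blue=(170,235),green=(200,235),yellow=(228,233)).items():
    x,y=p;print(q,rect((g<90).astype(np.uint8),(x-15,222,x+15,252),.023))
c=np.hstack([cv2.resize(T[205:300,280:425],None,fx=4,fy=4,interpolation=2)])
cv2.imwrite("pics/c1.png",c[:,:,::-1])
E
```

```text
board (array([619.2,  75.8]), array([0., 0.]), 0.0)
tray (array([ 494. , -235.2]), array([353.1, 127.3]), 77.26)
red [(array([398.14, 266.31]), 119)] [(array([ 97.99, 222.22]), 138)] [ 0.463  -0.3535  0.0596] 0.0008 [[ 0.4639 -0.3562]]
  ticket [(array([141.16, 216.59]), 108)] [[0.5853 0.3603]]
blue [(array([340.81, 253.19]), 100)] [(array([176.31, 200.19]), 100)] [ 0.4952 -0.1953  0.0593] 0.0008 [[ 0.4963 -0.1966]]
  ticket [(array([169.16, 215.44]), 95)] [[0.5911 0.2814]]
green [(array([369.77, 259.23]), 75)] [(array([137.84, 211.68]), 80)] [ 0.4806 -0.2751  0.0589] 0.0012 [[ 0.4817 -0.2768]]
  ticket [(array([197.96, 214.46]), 74)] [[0.5964 0.2006]]
yellow [(array([312.42, 244.05]), 131)] [(array([213.65, 191.66]), 134)] [ 0.5179 -0.1178  0.0596] 0.001 [[ 0.5193 -0.1185]]
  ticket [(array([226.65, 213.29]), 124)] [[0.6023 0.1204]]
red (array([532. , 355.6]), array([78.9, 70.6]), 4.31)
blue (array([535.5, 275.7]), array([76.8, 67.5]), 3.64)
green (array([539.5, 196.3]), array([74.1, 69.3]), 3.53)
yellow (array([543.4, 116.8]), array([70.3, 66.9]), 2.84)
```

View pics/c1.png

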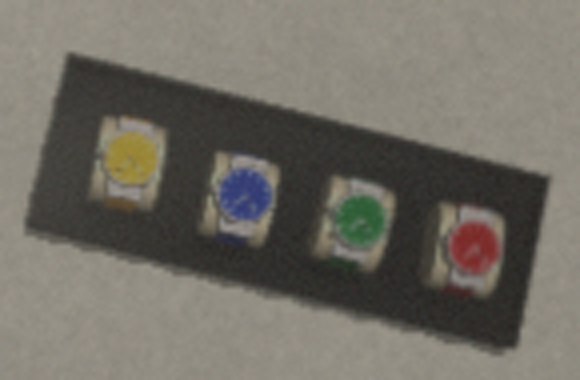

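The crop shows the four watches in a straight row in the tray, with a few degrees of individual yaw. The open fingers are 123 mm over their backs, but the neighbouring watches' inner faces are only 115 mm apart. I'll work from one end of the tray with a small outward shift, and place with slightly spread offsets. First, one check of watch x and of the seats.

```bash
python3 - <<'E'
from h import *
acc={}
for i in range(3):
  for c in("top","scene"):
    manip.read_camera(c)
    for n,z in [("watch_"+q,.006) for q in HUE]+[("place_"+q,.01) for q in HUE]:
        r=manip.place_of(c,n)
        if r: acc.setdefault((n,c),[]).append(plane(c,[r[0]["pixel"]],z)[0])
for k,v in acc.items(): print(k,(1000*np.median(v,0)).round(1),(1000*np.ptp(v,0)).round(1))
T=cv2.imread("pics/top0.png")[:,:,::-1]
g=T.max(2);m=np.zeros_like(g);m[195:272,115:256]=cv2.threshold(g[195:272,115:256],0,255,cv2.THRESH_OTSU)[1];
g2=cv2.GaussianBlur(T,(0,0),1).min(2);print(g2[205:262:8,125],g2[230,110:130])
# cream-holder silhouettes
h=cv2.cvtColor(T,cv2.COLOR_RGB2GRAY)
for q,(x,y) in dict(yellow=(312,246),blue=(340,254),green=(369,261),red=(397,267)).items():
    print(q,rect(((h>85)|(T.max(2)>110)).astype(np.uint8),(x-14,y-15,x+14,y+15),.045))
E
```

```text
('watch_red', 'top') [ 456.8 -360.6] [4.  7.1]
('watch_blue', 'top') [ 493.8 -193.4] [3.7 2.3]
('watch_yellow', 'top') [ 511.6 -114. ] [3.8 6.2]
('place_red', 'top') [528.7 355.8] [8.5 2.1]
('place_blue', 'top') [538.7 278.7] [10.3  5.3]
('place_green', 'top') [540.2 194.6] [6.8 0.8]
('place_yellow', 'top') [549.3 121.8] [ 2.4 12. ]
('watch_red', 'scene') [ 464.3 -350.3] [3.7 2.6]
('watch_blue', 'scene') [ 498.8 -195.8] [10.   4.4]
('watch_green', 'scene') [ 474.8 -273.6] [7.3 4.1]
('watch_yellow', 'scene') [ 504.5 -118.5] [11.9  8. ]
('place_red', 'scene') [522.  379.2] [18.5  8.2]
('place_blue', 'scene') [530.5 285.9] [ 5.2 11. ]
('place_green', 'scene') [543.5 188.8] [5.4 6. ]
('place_yellow', 'scene') [540.8 120. ] [16.8 14.2]
('watch_green', 'top') [ 478.6 -273.7] [5.  6.1]
[131 146 147 146 146 143 141 128] [127 127 128 128 128 128 128 128 128 129 129 130 131 136 142 146 145 138
 119  90]
yellow (array([ 518.3, -117.7]), array([47.8, 59.1]), 80.18)
blue (array([ 495.5, -194.8]), array([46.6, 56.4]), 77.37)
green (array([ 480.8, -274.7]), array([47.2, 56.8]), 76.08)
red (array([ 463.2, -354.4]), array([46.8, 58.7]), 81.19)
```

```bash
cat >> h.py <<'E'
def quat(a):
    from scipy.spatial.transform import Rotation as Ro
    y=np.array([np.cos(a),np.sin(a),0]);z=np.array([0,0,-1.]);return Ro.from_matrix(np.c_[np.cross(y,z),y,z]).as_quat()
def best(p,deg):
    r=[]
    for a in(deg,deg-180):
        j=manip.solve_ik(p,quat(np.radians(a)))
        if j is not None: r.append((abs(j[6]),a))
    return min(r)[1]
W=dict(yellow=(.519,-.1178,80),blue=(.4965,-.1951,77.3),green=(.4817,-.2749,76.3),red=(.464,-.3538,81))
YAW=93.4;yb=np.array([np.cos(np.radians(YAW)),np.sin(np.radians(YAW))]);C0=np.array([.5376,.2361])
OFF=dict(yellow=-.126,green=-.042,blue=.042,red=.126)
st=lambda s:print(s,"t",round(manip.current_time(),1),"pos",np.round(manip.current_position(),4),"F",np.round(manip.current_wrist_force(),1),"open",round(manip.current_opening(),3),"ff",np.round(manip.current_finger_force(),1))
def pick(q,shift,tip):
    x,y,d=W[q];u=np.array([np.cos(np.radians(d)),np.sin(np.radians(d))]);p=np.array([x,y])+shift*u
    a=best([*p,.2],d);o=quat(np.radians(a))
    manip.move_ptp([*p,.2],o);manip.move_l([*p,.09],feed=.25)
    manip.move_l([*p,.006+tip+.008],feed=.06);st("down")
    manip.clamp();st("clamped")
    manip.move_l([*p,.05],feed=.06);manip.move_l([*p,.2],feed=.2);st("up")
    return a
def place(q,tip,a,gap=.001):
    p=C0+OFF[q]*yb;a=YAW if a>0 else YAW-180;o=quat(np.radians(a));z=.018+tip+.008+gap
    manip.move_l([*p,.2],o,feed=.25);st("over");manip.move_l([*p,z+.03],feed=.2);manip.move_l([*p,z],feed=.03);st("set")
    manip.open();st("opened");manip.move_l([*p,z+.05],feed=.06);manip.move_l([*p,.2],feed=.25)
def snap(n,roi=None,f=4,c="top"):
    T=manip.read_camera(c)
    if roi: T=cv2.resize(T[roi[1]:roi[3],roi[0]:roi[2]],None,fx=f,fy=f,interpolation=2)
    cv2.imwrite(f"pics/{n}.png",T[:,:,::-1])
E
python3 - <<'E'
from h import *
p=manip.current_position();print(p)
a=pick("yellow",.007,.018);print(a)
snap("s1",c="scene")
E
```

```text
[ 0.14297398 -0.60844029  0.24673175]
down t 7.7 pos [ 0.5205 -0.1108  0.0323] F [-0.8  0.1 -0.3] open 1.002 ff 0.0
clamped t 8.5 pos [ 0.5201 -0.1116  0.0321] F [ 0.1 -2.   1.8] open 0.507 ff 30.0
up t 9.8 pos [ 0.5193 -0.1112  0.1989] F [ 0.7 -0.8 -0.8] open 0.509 ff 30.0
80
```

View pics/s1.png

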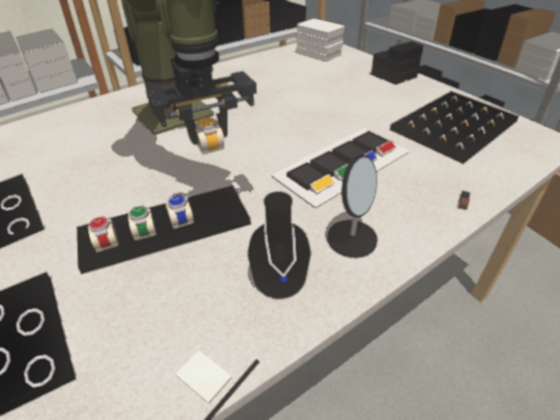

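The yellow watch is held upright at (209,137). The other three are undisturbed. Placing it now.

```bash
python3 - <<'E'
from h import *
place("yellow",.018,80)
manip.move_l([.47,-.05,.2],feed=.25)
T=manip.read_camera("top");cv2.imwrite("pics/t1.png",cv2.resize(T[195:272,115:420],None,fx=2.6,fy=2.6,interpolation=2)[:,:,::-1])
b=blobs(colmask(T,"yellow"),(205,220,255,265));print(b,plane("top",[b[0][0]],.0715).round(4))
g=cv2.cvtColor(T,cv2.COLOR_RGB2GRAY)
E
```

```text
over t 10.9 pos [0.5448 0.1083 0.1994] F [ 0.3 -1.2 -1.4] open 0.507 ff 30.0
set t 12.8 pos [0.5452 0.1104 0.0452] F [-0.1 -0.7 -1.3] open 0.508 ff 30.0
opened t 13.6 pos [0.5451 0.1103 0.045 ] F [-0.7  0.3  0.2] open 0.996 ff 0.0
[(array([228.15, 231.26]), 131)] [[0.5444 0.1104]]
```

View pics/t1.png

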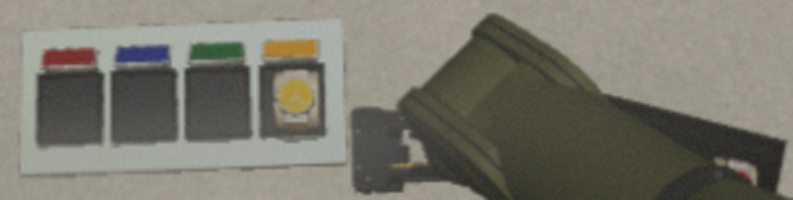

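The yellow watch sits flat and square in its seat, with its dial at about (228,231). Next come blue, green and red.

```bash
python3 - <<'E'
from h import *
for q in("blue","green"):
    print(q);a=pick(q,.008,.010);assert .4<manip.current_opening()<.6;place(q,.010,a)
manip.move_l([.47,-.05,.2],feed=.25)
T=manip.read_camera("top");cv2.imwrite("pics/t2.png",cv2.resize(T[195:272,115:420],None,fx=2.6,fy=2.6,interpolation=2)[:,:,::-1])
for q in HUE:
    b=blobs(colmask(T,q),(120,223,255,265));print(q,b,b and plane("top",[b[0][0]],.0715).round(4),(C0+OFF[q]*yb).round(4))
E
```

```text
blue
down t 19.4 pos [ 0.4985 -0.1874  0.0243] F [ 0.5 -0.  -0.2] open 0.998 ff 0.0
clamped t 20.1 pos [ 0.4982 -0.1879  0.0241] F [-0.7 -1.2  0.6] open 0.504 ff 30.0
up t 21.6 pos [ 0.4976 -0.1867  0.199 ] F [ 0.5  0.2 -2.8] open 0.506 ff 30.0
over t 23.6 pos [0.5353 0.2764 0.2002] F [ 0.1  0.3 -1.6] open 0.502 ff 30.0
set t 25.6 pos [0.5353 0.2781 0.0372] F [-0.1  0.2 -1.8] open 0.509 ff 30.0
opened t 26.4 pos [0.5351 0.278  0.037 ] F [-0.1 -1.1 -0. ] open 0.999 ff 0.0
green
down t 31.8 pos [ 0.4838 -0.2673  0.0243] F [0.3 0.6 0.3] open 0.998 ff 0.0
clamped t 32.5 pos [ 0.4836 -0.2677  0.0241] F [-0.9 -1.9  0.5] open 0.509 ff 30.0
up t 34.0 pos [ 0.483  -0.2664  0.199 ] F [ 0.5 -0.2 -2. ] open 0.508 ff 30.0
over t 36.0 pos [0.5401 0.1926 0.2002] F [-0.4  0.6 -0.9] open 0.508 ff 30.0
set t 37.9 pos [0.5402 0.1942 0.0372] F [ 0.6  0.  -1.8] open 0.507 ff 30.0
opened t 38.7 pos [0.5401 0.1942 0.037 ] F [1.3 0.  1.5] open 0.997 ff 0.0
red [] [] [0.5301 0.3619]
blue [(array([165.46, 232.65]), 95)] [[0.5352 0.2781]] [0.5351 0.278 ]
green [(array([196.57, 231.17]), 47)] [[0.5419 0.1948]] [0.5401 0.1942]
yellow [(array([228.14, 231.22]), 133)] [[0.5445 0.1104]] [0.5451 0.1103]
```

View pics/t2.png

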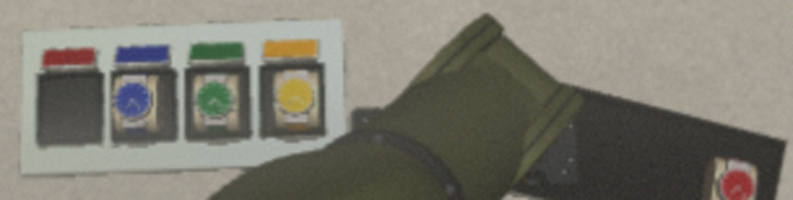

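Blue, green and yellow are all in their seats, and the neighbours did not move. Red is next.

```bash
python3 - <<'E'
from h import *
a=pick("red",.006,.018);assert .4<manip.current_opening()<.6;place("red",.018,a)
manip.move_ptp([.45,-.3,.25],quat(np.radians(YAW if a>0 else YAW-180)))
T=manip.read_camera("top");cv2.imwrite("pics/t3.png",cv2.resize(T[195:272,115:260],None,fx=5,fy=5,interpolation=2)[:,:,::-1])
S=manip.read_camera("scene");cv2.imwrite("pics/s3.png",cv2.resize(S[110:220,250:430],None,fx=4,fy=4,interpolation=2)[:,:,::-1])
for q in HUE:
    b=blobs(colmask(T,q),(120,223,255,265));print(q,b and plane("top",[b[0][0]],.0715).round(4),(C0+OFF[q]*yb).round(4))
print(manip.current_time())
E
```

```text
down t 44.4 pos [ 0.4651 -0.3481  0.0323] F [-0.4  0.1  0.8] open 1.004 ff 0.0
clamped t 45.1 pos [ 0.465  -0.3484  0.0321] F [ 0.3 -1.5  0.6] open 0.51 ff 30.0
up t 46.4 pos [ 0.4645 -0.347   0.1989] F [-0.7 -0.4 -1.7] open 0.503 ff 30.0
over t 49.4 pos [0.5303 0.361  0.2001] F [ 0.1 -0.1 -2.3] open 0.509 ff 30.0
set t 51.4 pos [0.5303 0.3619 0.0452] F [-0.1 -1.5 -1.3] open 0.511 ff 30.0
opened t 52.1 pos [0.5301 0.3619 0.045 ] F [-0.3  0.7 -0.2] open 1.007 ff 0.0
red [[0.5297 0.3617]] [0.5301 0.3619]
blue [[0.5356 0.278 ]] [0.5351 0.278 ]
green [[0.5441 0.1943]] [0.5401 0.1942]
yellow [[0.5445 0.1104]] [0.5451 0.1103]
56.1583
```

View pics/t3.png

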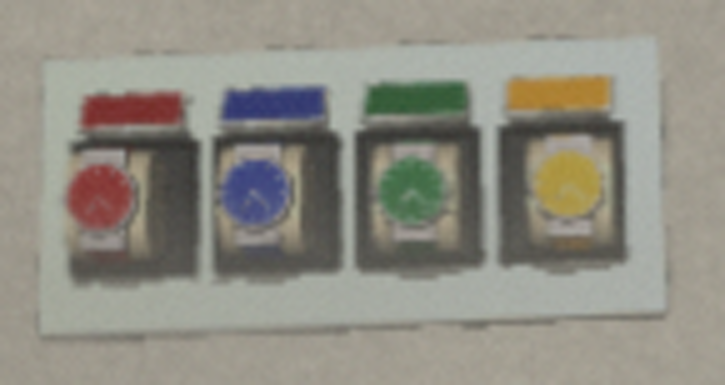

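View pics/s3.png

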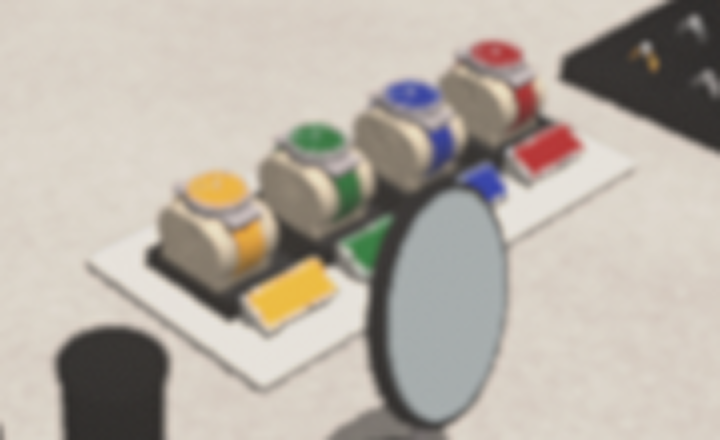

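All four watches are upright in their seats, and the mirror and bust have not moved. I'll check the dial heights against 71.5 mm, then hand in.

```bash
python3 - <<'E'
from h import *
T=manip.read_camera("top");S=manip.read_camera("scene");zs=[]
pos=dict(yellow=(304,157),green=(329,144),blue=(353,134),red=(374,123))
for q,(x,y) in pos.items():
    a=blobs(colmask(T,q),(120,223,255,265));b=blobs(colmask(S,q),(x-13,y-8,x+13,y+6))
    X,e=tri(a[0][0],b[0][0]);zs.append(X[2]);print(q,X.round(4),round(e,4))
if all(.066<z<.0765 for z in zs) and np.ptp(zs)<.004: print(manip.hand_in())
E
```

```text
yellow [0.5439 0.1098 0.0714] 0.0016
green [0.542  0.192  0.0737] 0.0047
blue [0.535  0.2771 0.0722] 0.0021
red [0.5287 0.3607 0.0714] 0.0024
the job is handed in; nothing more can be done
None
```

I moved all four watches into the seats behind their own-colour tickets and handed the job in at about 56 s; the last pictures show them upright and seated, with the mirror and bust left standing, but no verdict came back.

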